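# Stapler tray back on the right runners

### The arm

A 6-joint arm with a two-finger parallel gripper is mounted at the origin on a cart in front of the work surface, level with it; the furniture and walls round the work are solid. World frame = base frame: x ahead of the robot, y to its left, z up, the work surface at z = 0. Lengths are in m, angles in rad, forces in N, time in s.
With the tool pointing down it reaches from about 0.4 to 0.825 m from the base axis. Payload 7 kg.
Tool frame: the origin (TCP) lies midway between the tips of the shut fingers; the grasp point (between the pads) lies arm.hold_point_z behind it (arm.hold_point_z is the distance from the TCP to the grasp point, in m); z points along the fingers, y is the line along which they close (so a half turn about z gives the same grasp; the last joint's range is limited). The gripper opens to 88 mm and grips with 3 to 60 N. Pads are 19 mm wide; open, the fingers measure 130 mm over their backs; the gripper's body (78 mm by 193 mm) begins 47 mm behind the grasp point.
Start: joints at [1.476, 0.359, 0.012, 0, -1.224, -0.288], TCP at [0.252, 0.626, 0.227] pointing down, gripper open.
Joint ranges: [-3.07, 3.07], [-1.43, 2.12], [-1.02, 1.25], [-3.03, 1.67], [-3.05, -0], [-3.03, 3.03]. Speed limits (rad/s): [2.39, 2.39, 3.01, 3.14, 3.14, 3.14].

### API

Orientations are given as [roll, pitch, yaw] about the fixed x, y, z axes, in that order (R = Rz(yaw) Ry(pitch) Rx(roll)).
In Python, from station import arm gives the robot as it stands.
- The arm moves only by the shell command python3 -m crank 'ROWS' [OPENING] [FORCE]. ROWS is JSON, a list that holds one entry, the list of rows, each a list of 4 numbers: the shift along the tool's x, y, z in units of 25 mm (1.0 is 25 mm), then the turn about the tool's z in units of 5 degrees (1.0 is 5 degrees). A call has 1 to 12 rows; each row is the pose to reach, as a shift and turn from the pose commanded when the call began, along the tool's axes at that moment; what a row does not reach only later rows make up. A row lasts 1/8 s, in which the tool goes at most 62.5 mm and 10.7 degrees, less where a joint would pass 70% of its speed; a pose out of reach is approached as far as the arm can. A call with a gripper value outside its range is refused whole. OPENING is the closure, from 0 (fully open) to 1 (shut), set as the call begins (- or left out, the last holds). The fingers move at their own pace and stop on an object; FORCE is the grip in N (left out, the last holds). Time passes only in rows, so rows that repeat a pose let the fingers close. It gives the time, the measured TCP pose, the force, the opening and the grip force at its end, in the units of the state.
- arm.get_state(): the state, without advancing time (a new reading comes with each control period).
- arm.grab_frame(name): name is "scene" or "top" or "wrist"; returns (picture, depth): 480x640x3 uint8, red, green, blue; 480x640 float32, m along the optical axis (not along the pixel's ray), 0 where there is no reading.
- arm.get_calibration(name): a dict with "mtx" (3x3 intrinsics, pixels), "k1" (the pictures are not rectified: a ray, as slopes to the right and down, at radius r is drawn at 1 + k1 r^2 times it, then the intrinsics apply), "R" (3x3) and "t" (3): a world point X has camera coordinates R X + t; the wrist camera has in their place "mount" (4x4, takes a point from camera to tool coordinates, whose origin is the TCP and whose axes are the flange's). Camera axes: x right, y down, z forward; pixel columns grow to the right and rows downward; lengths in m; the calibration is good to about 2 mm. A picture is of the moment at which its call begins: read the wrist's pose just before it. get_calibration takes no time and is no camera call.
- arm.job_done(): hands the job in; it is judged then, once.
Trained networks look in the newest picture that a camera, given by its name, has taken for a name from the list of things; names that differ only in an ending like _2 or _b are one class to them, and where a whole thing is asked for, a point or a joint stands for the part that bears it (a point fixed in the world has none). Each returns a list of dicts, best first, with "score" (0 to 1); they miss things now and then, are a little off and sometimes report something else, mostly with a low value. They report only what shows in the picture. A call takes as long as a camera call. They do not tell look-alikes from the thing itself.
- arm.recognise(thing, camera): "extent" ([left, top, width, height] in pixels, round what is visible of it).
- arm.trace(thing, camera): "mask" (480x640 bool, what is visible of it) and "extent" ([left, top, width, height] in pixels, round what is visible of it).
The state is a dict: "t": time; "q": joint angles; "qd": joint speeds; "joint_efforts": joint torques, N m; "eef_pos": TCP position; "ee_rot": TCP orientation; "force": force on the tool from outside, world axes, zero at the start; "moment": the same for the moment, N m; "width": finger opening in m; "gripper_force": force on a finger pad.
Only numpy, scipy, OpenCV 4.12 (cv2) and the standard library are available. Lean on these libraries where they do the work, as an engineer would, in place of code of your own. Each camera call takes 0.05 s, during which the arm holds its last target. There are 200 camera calls.

### The job

Lay the black stapler upright in the loose aluminium tray, lengthwise along it, then slide the tray into the left-hand organiser, on the free pair of runners that leaves the stapler enough headroom under the shelf or panel above. Push the tray fully home so that it lies flat on both runners with its black pull to the front, and leave the ink pad, glue stick and leather pencil box where they are.

Things in the scene. Friction and masses are not known exactly. Their poses are not given: they have to be found in the camera images.
- stapler_mid (a point): Black stapler, 36 mm wide (x), 153 long (y), 56 high, 0.13 to 0.21 kg, standing on its base. This point is its centre, 28 mm above the underside; z up, y along it. Grip it across x by its upper arm, 30 mm wide, 34 to 56 mm above the underside (rigid); below that it is 14 mm wide, on a 36 mm wide base plate 8 mm thick.
- tray_mid (a point): Loose aluminium tray, 0.10 to 0.17 kg. Base sheet 100 mm deep (x), 202 wide (y), 4 thick; walls up to 24 mm above the underside round an inner space of 88 (x) by 170 mm (y), in which the stapler fits along y, either way round. The sheet's bare 14 mm side margins ride on the runners. This point: the centre, 12 mm above the underside; x points from the pull to the rear, z up.
- tray_pull (a point): Centre of the tray's black moulded pull, 96 mm in front (-x) of the tray's centre and 22 mm above its underside: 24 mm wide (y), 20 high, 42 long (x). Grip it across y, firmly: the loaded tray weighs 0.23 to 0.38 kg, centred about 90 mm behind the pull. Axes as the tray. With the tray home, this point is 51 mm in front of the organiser.
- white_organiser: White open-fronted steel frame, 222 mm wide (y), 105 deep, 219 high, fixed. Origin: on the desk under the centre of a tray that is home; x to its rear, z up; front of the uprights at x = -45 mm, rear bars that stop the tray at x = +50 mm. Loaded paper shelves lie on the third and fourth runner pair from below, so the stapler has headroom only on the first (ledge tops z = 35 mm).
- blue_organiser: Blue frame of the same build, size and axes, fixed. Its paper shelves lie on the first and second runner pair from below, so the stapler has headroom only on the third (ledge tops z = 125 mm). One organiser stands in the left half of the desk (y > 0) and is to be used, the other at the right (y < -0.4) is not; which is which varies.
- white_runners (a point): In the white organiser, midway between the front ends of its first runner pair, at the height of the ledge tops (x = -45, z = 35 mm of its frame). Pairs at z = 35, 80, 125, 170 mm; ledges 14 mm wide, 3 thick, 210 mm apart at their outer edges and 182 at the inner; front 10 mm bent slightly down. A tray that is home lies on them. Top panel at z = 215 mm, its front edge down to 205.
- blue_runners (a point): In the blue organiser, midway between the front ends of its third runner pair, at the height of the ledge tops (x = -45, z = 125 mm of its frame). Runners as in the white one. The tray with the stapler in it is 60 mm high from its underside and must pass under the shelf or panel above; it may enter up to about 15 mm above the ledges.
- ink_pad_mid (a point): Red ink pad tin lying flat, 74 x 113 x 14 mm, loose, to be left alone. This point is its centre.
- glue_mid (a point): Glue stick, white with a red cap, standing, 25 mm across, 88 mm high, loose, to be left alone; stands between the tray and the organiser. This point is its centre.
- pencil_box_mid (a point): Brown stitched leather pencil box, open on top, 86 x 160 x 85 mm, loose, at the left, to be left alone. This point is its centre, 42 mm up.
Mind the look-alikes: they are no part of the job. There is more than one size of the part that bears stapler_mid; the job needs the larger.

How it is judged:
On the way:
1. the stapler stands in the tray while the tray is still outside the organiser (x of stapler_mid in the frame of tray_mid between -0.045 and 0.045 m and y of stapler_mid in the frame of tray_mid between -0.03 and 0.03 m and z of stapler_mid in the frame of tray_mid between 0.01 and 0.028 m and angle between stapler_mid's own z axis and vertical below 0.15 rad and horizontal distance between tray_mid and white_organiser above 0.11 m and horizontal distance between tray_mid and blue_organiser above 0.11 m), for 0.2 s.
At the end, for the whole second after the job is handed in: Stapler upright (0.15 rad) in the tray; tray in the left-hand organiser on the runner pair with headroom (first of the white, third of the blue): within 8 mm of the rear stop, 10 mm sideways, 5 mm in height, level within 0.05 and straight within 0.08 rad; both at rest (x of stapler_mid in the frame of tray_mid between -0.045 and 0.045 m and y of stapler_mid in the frame of tray_mid between -0.03 and 0.03 m and z of stapler_mid in the frame of tray_mid between 0.01 and 0.028 m and angle between stapler_mid's own z axis and vertical below 0.15 rad and linear speed of each of tray, stapler below 0.02 m/s and angle between tray_mid's own z axis and vertical below 0.05 rad and ((world y of white_organiser above -0.2 m and x of tray_mid in the frame of white_organiser between -0.008 and 0.006 m and y of tray_mid in the frame of white_organiser between -0.01 and 0.01 m and z of tray_mid in the frame of white_organiser between 0.042 and 0.052 m and angle between the x axis of tray_mid and the x axis of white_organiser, either way round below 0.08 rad) or (world y of blue_organiser above -0.2 m and x of tray_mid in the frame of blue_organiser between -0.008 and 0.006 m and y of tray_mid in the frame of blue_organiser between -0.01 and 0.01 m and z of tray_mid in the frame of blue_organiser between 0.132 and 0.142 m and angle between the x axis of tray_mid and the x axis of blue_organiser, either way round below 0.08 rad))); the robot touches nothing.
It fails at once if the ink pad is moved more than 30 mm or knocked over (distance of ink_pad_mid from where it was at the start of the episode above 0.03 m).
It fails at once if the glue stick is moved more than 30 mm or knocked over (distance of glue_mid from where it was at the start of the episode above 0.03 m).
It fails at once if the pencil box is moved more than 30 mm or knocked over (distance of pencil_box_mid from where it was at the start of the episode above 0.03 m).
It also fails if it takes over 64 s, if anything falls off the work surface, if the arm or the gripper's body presses on something with over 40 N, if the wrist force passes 120 N, or if a joint passes its speed limit or range.

## Working session

There is one attempt and no reset: what is moved stays moved. The work goes in short steps, Python scripts to look and compute and a shell command to move; the robot and the scene stay as the last step left them, time stands still between calls to the robot, and variables do not carry over. Pictures are saved under pics/ and viewed, at most 10 in all, crops included, and the job is handed in when it is done.

```bash
ls; mkdir -p pics
python3 - <<'E'
from station import arm
import cv2,numpy as np
print(arm.get_state(), arm.hold_point_z)
ims=[]
for n in("scene","top"):
    p,d=arm.grab_frame(n); np.savez(f'pics/{n}.npz',p=p,d=d)
    cv2.imwrite(f'pics/{n}.png',p[:,:,::-1])
    c=arm.get_calibration(n);print(n,c)
    for th in["stapler_mid","tray_mid","tray_pull","white_organiser","blue_organiser","ink_pad_mid","glue_mid","pencil_box_mid"]:
        print(th,[(round(r['score'],2),[int(v) for v in r['extent']]) for r in arm.recognise(th,n)][:4])
print(arm.get_calibration('wrist'))
E
```

```text
pics
{'t': 0.0, 'q': array([ 1.47612457e+00,  3.59383907e-01,  1.10617843e-02, -3.59417246e-04,
       -1.22410276e+00, -2.88033825e-01]), 'qd': array([ 0.00091373, -0.00015186, -0.00154717,  0.00119901, -0.00081571,
       -0.00013353]), 'joint_efforts': array([-2.55239347e-04, -5.82710123e+01,  2.93066096e+01,  6.99768528e+00,
        7.14881869e-03, -1.64678750e-04]), 'eef_pos': array([0.25194682, 0.62568659, 0.22562422]), 'ee_rot': array([ 3.13993520e+00, -1.38709738e-04, -3.82827865e-01]), 'force': array([ 0.08682659,  0.02413007, -0.53462473]), 'moment': array([-0.02619014, -0.04240228,  0.01290206]), 'gripper_force': 0.0, 'width': 0.08777458977636154} 0.0188
scene {'mtx': array([[439.47511491,   0.        , 318.76112378],
       [  0.        , 439.47511491, 243.08260631],
       [  0.        ,   0.        ,   1.        ]]), 'k1': -0.09107584978763617, 'R': array([[ 0.69551985, -0.71849612,  0.00393227],
       [-0.48328919, -0.47187021, -0.73740767],
       [ 0.53168007,  0.51098124, -0.6754365 ]]), 't': array([-0.34261474,  0.34014897,  1.13158031])}
stapler_mid [(0.97, [296,
[... 1015 characters left out ...]
 68]), (0.56, [345, 246, 58, 51])]
ink_pad_mid [(0.91, [282, 256, 35, 32])]
glue_mid [(0.42, [245, 155, 66, 74])]
pencil_box_mid [(0.84, [179, 191, 46, 33])]
{'mtx': array([[350.61825908,   0.        , 313.45480837],
       [  0.        , 350.61825908, 237.07347772],
       [  0.        ,   0.        ,   1.        ]]), 'k1': -0.021017432478374804, 'mount': array([[ 6.56024270e-04, -9.55440442e-01, -2.95183215e-01,
         7.92807681e-02],
       [ 9.99999517e-01,  4.10914694e-04,  8.92393004e-04,
        -4.79053195e-05],
       [-7.31333246e-04, -2.95183658e-01,  9.55440251e-01,
        -1.57971084e-01],
       [ 0.00000000e+00,  0.00000000e+00,  0.00000000e+00,
         1.00000000e+00]])}
```

```bash
cat > h.py <<'E'
import numpy as np,cv2
from station import arm
from scipy.spatial.transform import Rotation as Ro
def pose(s=None):
    s=s or arm.get_state(); T=np.eye(4); T[:3,:3]=Ro.from_euler('xyz',s['ee_rot']).as_matrix(); T[:3,3]=s['eef_pos']; return T
def camT(name,T=None):  # camera->world
    c=arm.get_calibration(name)
    if name=='wrist': return (pose() if T is None else T)@c['mount']
    M=np.eye(4); M[:3,:3]=c['R'].T; M[:3,3]=-c['R'].T@c['t']; return M
def rays(name):
    c=arm.get_calibration(name); u,v=np.meshgrid(np.arange(640.),np.arange(480.))
    p=np.stack([u,v],-1).reshape(-1,1,2)
    return cv2.undistortPoints(p,c['mtx'],np.array([c['k1'],0,0,0,0])).reshape(480,640,2)
def cloud(name,d,T=None):
    r=rays(name); P=np.dstack([r*d[...,None],d]); M=camT(name,T); W=P@M[:3,:3].T+M[:3,3]; W[d<=0]=np.nan; return W
def rect(P):
    (c,(w,h),a)=cv2.minAreaRect(P[:,:2].astype(np.float32)); b=cv2.boxPoints((c,(w,h),a))
    e=b[1]-b[0]; f=b[2]-b[1]; l=e if np.hypot(*e)>np.hypot(*f) else f
    return np.round(c,4),np.round(sorted((w,h)),3),round(float(np.arctan2(l[1],l[0])%np.pi),3)
def proj(name,X,T=None):
    c=arm.get_calibration(name); M=np.linalg.inv(camT(name,T))
    return cv2.projectPoints(np.atleast_2d(X).astype(float),cv2.Rodrigues(M[:3,:3])[0],M[:3,3],c['mtx'],np.array([c['k1'],0,0,0,0]))[0][:,0]
E
python3 - <<'E'
from h import *
ims=[]
for n in("scene","top"):
    p,d=arm.grab_frame(n); W=cloud(n,d)
    for th in["stapler_mid","tray_mid","blue_organiser","ink_pad_mid","glue_mid","pencil_box_mid"]:
        for r in arm.trace(th,n)[:2]:
            P=W[r['mask']];P=P[~np.isnan(P[:,0])]
            P=P[(np.abs(P-np.median(P,0))<.2).all(1)]
            print(n,th,round(r['score'],2),*rect(P),np.percentile(P[:,2],[2,50,98]).round(3))
    x,y,w,h=(170,130,320,240) if n=="top" else (200,130,320,240)
    ims.append(cv2.resize(p[y:y+h,x:x+w,::-1],(800,600),interpolation=cv2.INTER_CUBIC))
    cv2.imwrite(f'pics/{n}_c.png',ims[-1])
E
```

```text
scene stapler_mid 0.86 [0.4409 0.3582] [0.032 0.149] 1.299 [0.004 0.049 0.058]
scene stapler_mid 0.7 [ 0.367  -0.0876] [0.046 0.112] 1.408 [0.    0.033 0.042]
scene tray_mid 0.6 [ 0.5171 -0.1729] [0.173 0.225] 1.222 [0.    0.007 0.033]
scene blue_organiser 0.57 [0.7482 0.27  ] [0.203 0.299] 1.389 [0.005 0.1   0.221]
scene ink_pad_mid 0.69 [0.4439 0.0697] [0.074 0.134] 0.864 [0.001 0.013 0.018]
scene glue_mid 0.73 [0.6095 0.0333] [0.027 0.113] 0.712 [-0.001  0.052  0.09 ]
scene pencil_box_mid 0.64 [0.5834 0.5259] [0.183 0.185] 1.065 [0.002 0.064 0.086]
top stapler_mid 0.86 [0.4422 0.3643] [0.04  0.162] 1.323 [-0.001  0.047  0.065]
top stapler_mid 0.5 [ 0.3699 -0.0921] [0.052 0.107] 1.383 [-0.005  0.03   0.046]
top tray_mid 0.74 [ 0.5185 -0.17  ] [0.172 0.214] 1.113 [-0.004  0.008  0.033]
top blue_organiser 0.88 [0.7218 0.264 ] [0.225 0.272] 1.694 [0.005 0.121 0.226]
top ink_pad_mid 0.68 [0.4475 0.067 ] [0.081 0.134] 0.897 [-0.002  0.015  0.025]
top pencil_box_mid 0.85 [0.5768 0.5283] [0.094 0.164] 1.747 [0.008 0.066 0.087]
```

View pics/top_c.png

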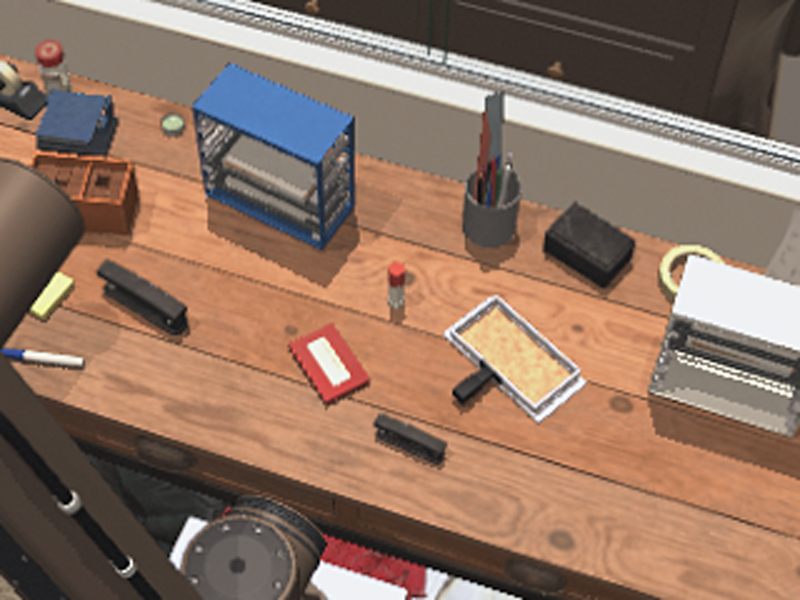

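View pics/scene_c.png

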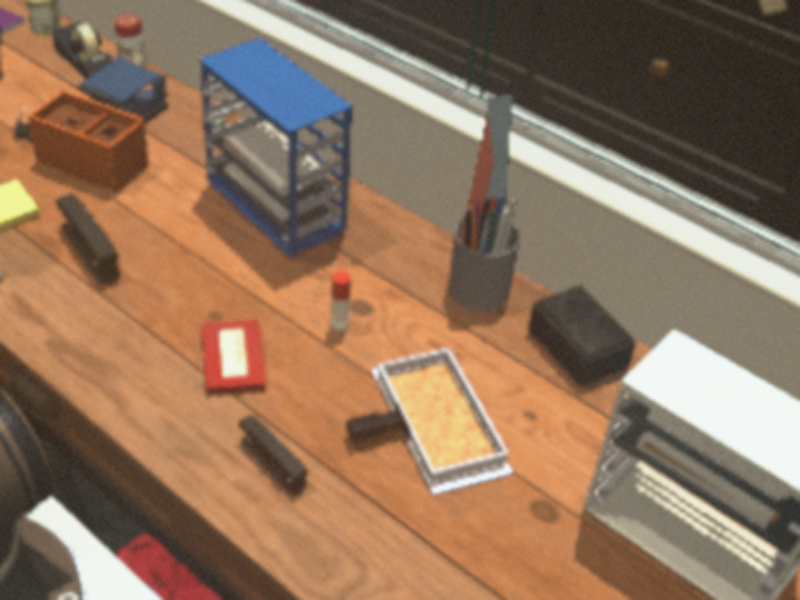

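The two black staplers in the top picture are at full-image pixels (227,248) and (335,306). The first measures about 153 mm and the second about 110 mm, so the job needs the first, left one. The blue organiser is on the left, so the third runner pair (z=125) is the one to use. Next I fit the organiser panel and the tray rim.

Run:
```python
from h import *
for n in("scene","top"):
    p,d=arm.grab_frame(n); W=cloud(n,d)
    near=lambda x,y,r:(np.hypot(W[...,0]-x,W[...,1]-y)<r)
    P=W[near(.74,.265,.2)&(abs(W[...,2]-.218)<.008)]; print(n,'org',len(P),*rect(P),P[:,2].mean().round(4))
    h=p.astype(int); blue=(h[...,2]-h[...,0]>50)
    P=W[near(.74,.265,.2)&(abs(W[...,2]-.218)<.012)&blue]; print(n,'orgblue',len(P),*rect(P),P[:,2].mean().round(4))
    k=near(.52,-.17,.17)
    gold=k&(h[...,0]-h[...,2]>60)&(W[...,2]>.0)
    P=W[k&(abs(W[...,2]-.024)<.006)&(h.max(-1)>90)]; print('rim',len(P),*rect(P))
    dark=k&(h.max(-1)<70)&(W[...,2]>.02); P=W[dark]; print('pull',len(P),*rect(P),P.mean(0).round(3))
    P=W[near(.44,.36,.12)&(W[...,2]>.04)]; print('stapler top',*rect(P),P.mean(0).round(3))
```

```text
scene org 1150 [0.6947 0.2445] [0.106 0.224] 1.403 0.2183
scene orgblue 1046 [0.6955 0.2443] [0.104 0.223] 1.388 0.2186
rim 352 [ 0.4888 -0.1547] [0.181 0.234] 2.588
pull 10 [ 0.4522 -0.1507] [0.003 0.033] 2.556 [ 0.454 -0.152  0.025]
stapler top [0.4423 0.3611] [0.031 0.156] 1.298 [0.439 0.354 0.052]
top org 1187 [0.6949 0.2422] [0.112 0.23 ] 1.414 0.2183
top orgblue 1221 [0.6963 0.2452] [0.11  0.223] 1.389 0.2187
rim 206 [ 0.5189 -0.1947] [0.187 0.287] 0.225
pull 86 [ 0.4685 -0.1509] [0.03  0.069] 2.694 [ 0.469 -0.149  0.03 ]
stapler top [0.4436 0.3607] [0.039 0.155] 1.344 [0.44  0.359 0.053]
```

```bash
python3 -m crank '[[[0,0,0,2],[0,0,0,4],[0,0,0,6],[0,0,0,8],[0,0,0,10],[0,0,0,12],[0,0,0,14],[0,0,0,16],[0,0,0,16.5]]]' 0 30
```

```text
t: 2.82
eef_pos: [0.2521, 0.6261, 0.2266]
ee_rot: [3.142, 0.0, -1.826]
force: [-0.1, -0.8, 0.4]
width: 0.088
gripper_force: 0.0
```

```bash
python3 -m crank '[[[1.4,-1.7,0,0],[2.8,-3.4,0.5,0],[4.2,-5.1,1,0],[5.6,-6.8,1.5,0],[7,-8.5,2,0],[8.33,-10.05,2.5,0],[8.33,-10.05,2.5,0]]]'
python3 - <<'E'
from h import *
T=pose(); p,d=arm.grab_frame('wrist'); W=cloud('wrist',d,T)
cv2.imwrite('pics/w1.png',p[:,:,::-1])
m=(W[...,2]>.035)&(W[...,2]<.07)&(np.hypot(W[...,0]-.4425,W[...,1]-.361)<.11)
print(T.round(4)); print(m.sum(),*rect(W[m]),np.percentile(W[m][:,2],[5,50,95]))
E
```

```text
t: 3.7
eef_pos: [0.4446, 0.3586, 0.1632]
ee_rot: [3.141, -0.002, -1.827]
force: [0.6, 0.2, 0.6]
width: 0.0872
gripper_force: 0.0
[[-2.530e-01 -9.675e-01 -1.200e-03  4.446e-01]
 [-9.675e-01  2.530e-01 -1.600e-03  3.586e-01]
 [ 1.800e-03  7.000e-04 -1.000e+00  1.632e-01]
 [ 0.000e+00  0.000e+00  0.000e+00  1.000e+00]]
6632 [0.4426 0.3635] [0.033 0.151] 1.323 [0.04937162 0.05398165 0.05663363]
```

View pics/w1.png

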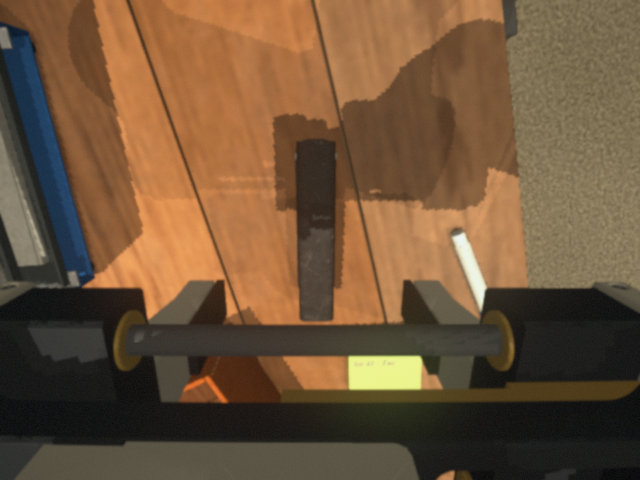

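The picture shows one black stapler, 151 mm long, at (317,230), lined up with the tool. This confirms it as the target.

```bash
python3 -m crank '[[[0,0,0,0],[0,0,0,0]]]'
python3 - <<'E'
from h import *
T=pose(); p,d=arm.grab_frame('wrist'); W=cloud('wrist',d,T)
m=(W[...,2]>.035)&(W[...,2]<.07)&(np.hypot(W[...,0]-.4425,W[...,1]-.361)<.11)
c=rect(W[m]);print(c); print(T[:3,:3].T@(np.array([*c[0],.028])-T[:3,3])/.025)
E
```

```text
t: 4.0
eef_pos: [0.4432, 0.3629, 0.1644]
ee_rot: [-3.141, 0.001, -1.821]
force: [-0.2, 0.1, -0.4]
width: 0.0875
gripper_force: 0.0
(array([0.4429, 0.3636]), array([0.034, 0.151]), 1.32)
[-0.02169778  0.02081501  5.45455187]
```

```bash
python3 -m crank '[[[0,0,2,0],[0,0,4,0],[0,0,5,0],[0,0,5.4,0],[0,0,5.4,0],[0,0,5.4,0]]]'; python3 -m crank '[[[0,0,0,0],[0,0,0,0],[0,0,0,0],[0,0,0,0],[0,0,0,0]]]' 1 35
```

```text
t: 4.8
eef_pos: [0.444, 0.3628, 0.0304]
ee_rot: [-3.141, 0.002, -1.822]
force: [-0.4, -0.4, 0.6]
width: 0.0876
gripper_force: 0.0
t: 5.42
eef_pos: [0.4435, 0.3618, 0.029]
ee_rot: [3.142, -0.0, -1.823]
force: [-0.1, -0.6, 0.1]
width: 0.0435
gripper_force: 0.0
```

```bash
python3 -m crank '[[[0,0,0,0],[0,0,0,0],[0,0,0,0],[0,0,0,0],[0,0,0,0]]]'; python3 -m crank '[[[0,0,-1,0],[0,0,-3,0],[0,0,-5,0],[0,0,-6,0],[0,0,-6,0]]]'
```

```text
t: 6.05
eef_pos: [0.4435, 0.3618, 0.029]
ee_rot: [3.142, -0.0, -1.823]
force: [-1.5, 0.2, 0.0]
width: 0.0292
gripper_force: 35.0
t: 6.68
eef_pos: [0.4442, 0.3627, 0.1811]
ee_rot: [-3.14, 0.004, -1.823]
force: [1.0, -0.6, -1.2]
width: 0.0293
gripper_force: 35.0
```

```bash
python3 -m crank '[[[1.6,-1,0,0],[3.2,-2.1,0,0.3],[4.9,-3.2,0,0.6],[6.6,-4.3,0,1],[8.3,-5.4,0,1.3],[10,-6.5,0,1.6],[11.7,-7.6,0,2],[13.4,-8.7,0,2.3],[15.1,-9.8,0,2.6],[16.6,-10.7,0,2.9],[16.6,-10.7,0,2.9],[16.6,-10.7,0,2.9]]]';python3 -m crank '[[[0,0,0,0],[0,0,0,0]]]';  python3 - <<'E'
from h import *
T=pose(); p,d=arm.grab_frame('wrist'); W=cloud('wrist',d,T)
np.savez('pics/w2.npz',p=p,d=d,T=T)
cv2.imwrite('pics/w2.png',p[:,:,::-1]); print(T.round(4))
for th in('tray_mid','tray_pull'):
    for r in arm.trace(th,'wrist')[:2]:
        P=W[r['mask']];P=P[~np.isnan(P[:,0])]; print(th,r['score'],r['extent'],*rect(P),np.percentile(P[:,2],[2,50,98]).round(3))
E
```

```text
t: 8.18
eef_pos: [0.5983, -0.1069, 0.1774]
ee_rot: [3.139, -0.001, -2.077]
force: [0.5, 0.5, -1.2]
width: 0.0292
gripper_force: 35.0
t: 8.43
eef_pos: [0.5991, -0.1058, 0.1791]
ee_rot: [3.142, 0.0, -2.074]
force: [-0.5, 0.5, -1.5]
width: 0.0293
gripper_force: 35.0
[[-4.825e-01 -8.759e-01  0.000e+00  5.991e-01]
 [-8.759e-01  4.825e-01  1.000e-04 -1.058e-01]
 [-1.000e-04  0.000e+00 -1.000e+00  1.791e-01]
 [ 0.000e+00  0.000e+00  0.000e+00  1.000e+00]]
tray_mid 0.88 [261.3, 0.0, 204.8, 215.2] [ 0.515 -0.162] [0.176 0.189] 1.075 [0.003 0.005 0.032]
tray_pull 0.98 [263.9, 2.6, 203.5, 218.9] [ 0.5192 -0.1648] [0.167 0.188] 1.046 [0.003 0.005 0.032]
```

View pics/w2.png

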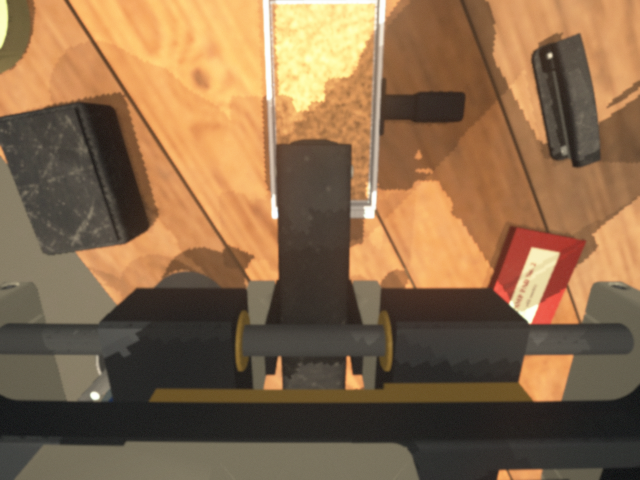

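The tray is at the top centre, with its walls at columns 270 and 378 and its near end at row 212. The pull is at (440,107), and the held stapler is in front.

Run:
```python
from h import *
z=np.load('pics/w2.npz'); p,d,T=z['p'],z['d'],z['T']; W=cloud('wrist',d,T); L=(W-T[:3,3])@T[:3,:3] # tool coords
v,u=np.mgrid[:480,:640]
m=(u>390)&(u<475)&(v>80)&(v<135)&(W[...,2]>.018); P=L[m]; print('pull tool',m.sum(),P.min(0).round(4),P.max(0).round(4),np.median(W[m][:,2]))
for nm,a,b in(('left',262,280),('right',366,388)):
    k=(u>a)&(u<b)&(v>3)&(v<195)&(W[...,2]>.019)&(W[...,2]<.030); P=L[k]; f=np.polyfit(P[:,0],P[:,1],1); print(nm,k.sum(),f.round(4),np.median(W[k][:,2]), P[:,1].min(),P[:,1].max())
k=(u>270)&(u<380)&(v>185)&(v<230)&(W[...,2]>.012)&(W[...,2]<.030)&((u<276)|(u>355)); print('near wall',L[k][:,0].min(),L[k][:,0].max())
k=(u>280)&(u<345)&(v>3)&(v<140)&(W[...,2]<.02)
print('base z',np.median(W[k][:,2]))
# stapler in hand
k=(u>270)&(u<355)&(v>135)&(v<310)&(W[...,2]>.1); P=L[k]; print('stapler',rect(P),P[:,2].min(), P[:,2].max(),P[:,0].max())
```

```text
pull tool 2132 [0.0863 0.0647 0.1448] [0.1107 0.1257 0.1608] 0.03085259078840702
left 1010 [-0.0081 -0.0353] 0.025082519275827858 -0.03900433740081811 -0.03345073201955461
right 1338 [-0.0109  0.0567] 0.025481872630400138 0.05178085053772751 0.06315617478263422
near wall 0.009490856109818903 0.03198849853452564
base z 0.004561912236550947
stapler (array([0.0408, 0.0008]), array([0.039, 0.069]), 0.013) -0.031368828643982 0.027976137470481784 0.07537366948810038
```

```bash
python3 -m crank '[[[1.5,0.15,0,0],[3,0.3,0,0],[4,0.35,1,0],[4,0.35,3,0],[4,0.35,4.6,0],[4,0.35,5.3,0],[4,0.35,5.6,0],[4,0.35,5.75,0],[4,0.35,5.82,0],[4,0.35,5.82,0],[4,0.35,5.82,0]]]'
```

```text
t: 9.95
eef_pos: [0.5435, -0.19, 0.0341]
ee_rot: [-3.141, 0.0, -2.076]
force: [0.5, -0.3, -1.7]
width: 0.0295
gripper_force: 35.0
```

```bash
python3 -m crank '[[[0,0,0.06,0],[0,0,0.06,0],[0,0,0.06,0],[0,0,0.06,0],[0,0,0.06,0],[0,0,0.06,0],[0,0,-1,0],[0,0,-3,0],[0,0,-5,0],[0,0,-6,0],[0,0,-6,0],[0,0,-6,0]]]' 0.35 35
python3 - <<'E'
from h import *
T=pose(); p,d=arm.grab_frame('wrist'); np.savez('pics/w3.npz',p=p,d=d,T=T)
cv2.imwrite('pics/w3.png',p[:,:,::-1]); print(T.round(4))
E
```

```text
t: 11.45
eef_pos: [0.5426, -0.1899, 0.1829]
ee_rot: [3.141, -0.0, -2.076]
force: [-0.4, 0.6, -0.0]
width: 0.057
gripper_force: 0.0
[[-4.840e-01 -8.751e-01 -7.000e-04  5.426e-01]
 [-8.751e-01  4.840e-01  4.000e-04 -1.899e-01]
 [ 0.000e+00  9.000e-04 -1.000e+00  1.829e-01]
 [ 0.000e+00  0.000e+00  0.000e+00  1.000e+00]]
```

View pics/w3.png

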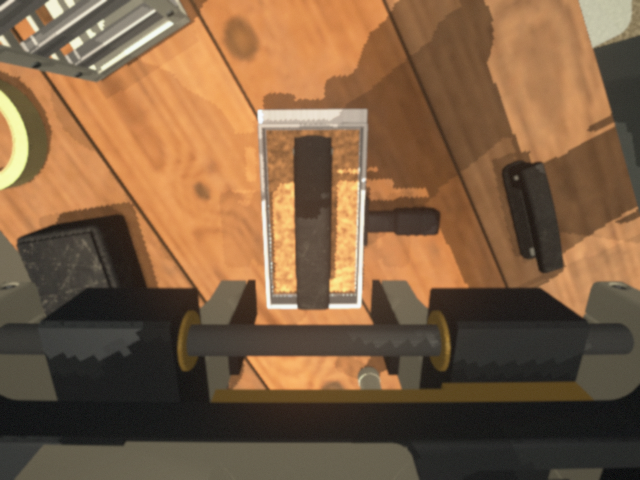

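The stapler stands centred in the tray at (312,222). The pull is at (403,220).

Run:
```python
from h import *
z=np.load('pics/w3.npz'); p,d,T=z['p'],z['d'],z['T']; W=cloud('wrist',d,T); L=(W-T[:3,3])@T[:3,:3]
v,u=np.mgrid[:480,:640]
k=(u>280)&(u<345)&(v>120)&(v<312)&(W[...,2]>.045)&(W[...,2]<.075);P=W[k];print('stapler',rect(P),rect(L[k]),np.percentile(P[:,2],[2,50,98]))
m=(u>372)&(u<445)&(v>195)&(v<250)&(W[...,2]>.018); print('pull',L[m].min(0).round(4),L[m].max(0).round(4),np.median(W[m],0))
for th in('tray_pull',):pass
k=(u>250)&(u<375)&(v>100)&(v<300)&(W[...,2]>.018)&(W[...,2]<.030); print('rim',rect(L[k]))
k=(u>250)&(u<375)&(v>95)&(v<300)&(W[...,2]>-.002)&(W[...,2]<.030)&(p.min(-1)>100); print('tray',rect(L[k]),rect(W[k]))
```

```text
stapler (array([ 0.5438, -0.1877]), array([0.03 , 0.152]), 1.07) (array([-0.0024, -0.    ]), array([0.03 , 0.152]), 3.138) [0.05260983 0.057926   0.06096847]
pull [-0.0151  0.0553  0.149 ] [0.01   0.1176 0.165 ] [ 0.46613685 -0.14737459  0.03082393]
rim (array([0.0014, 0.0048]), array([0.105, 0.168]), 3.138)
tray (array([ 0.0025, -0.0036]), array([0.112, 0.194]), 3.13) (array([ 0.5444, -0.1938]), array([0.112, 0.194]), 1.077)
```

```bash
python3 -m crank '[[[0,0.5,0,2],[0,1,0,4],[0,1.5,0,6],[0,2,0,8],[0,2.5,0,10],[0,3,0,12],[-0.1,3.5,0,14],[-0.1,4,0,16],[-0.1,4,0,18],[-0.1,4,0,18],[-0.1,4,0,18]]]' 0.2 60
python3 - <<'E'
from h import *
arm.grab_frame('wrist');T=pose(); p,d=arm.grab_frame('wrist'); np.savez('pics/w4.npz',p=p,d=d,T=T)
cv2.imwrite('pics/w4.png',p[:,:,::-1]); print(T.round(4))
W=cloud('wrist',d,T); L=(W-T[:3,3])@T[:3,:3]
k=(p.max(-1)<80)&(W[...,2]>.02)&(W[...,2]<.045)&(abs(L[...,1])<.04)&(abs(L[...,0])<.045); print(k.sum(),rect(L[k]),L[k].min(0),L[k].max(0))
k=(W[...,2]>.045)&(W[...,2]<.075)&(np.hypot(W[...,0]-.54,W[...,1]+.19)<.1); print(rect(W[k]))
E
```

```text
t: 12.88
eef_pos: [0.4567, -0.1395, 0.183]
ee_rot: [-3.141, -0.001, 2.64]
force: [-0.1, -0.9, -0.1]
width: 0.07
gripper_force: 0.0
[[-8.767e-01  4.811e-01 -9.000e-04  4.567e-01]
 [ 4.811e-01  8.767e-01 -1.000e-04 -1.396e-01]
 [ 8.000e-04 -5.000e-04 -1.000e+00  1.831e-01]
 [ 0.000e+00  0.000e+00  0.000e+00  1.000e+00]]
1533 (array([-0.0136, -0.0007]), array([0.023, 0.063]), 0.017) [-0.04496717 -0.01193022  0.14864704] [0.01783547 0.01134131 0.16302684]
(array([ 0.5329, -0.1815]), array([0.008, 0.134]), 1.069)
```

View pics/w4.png

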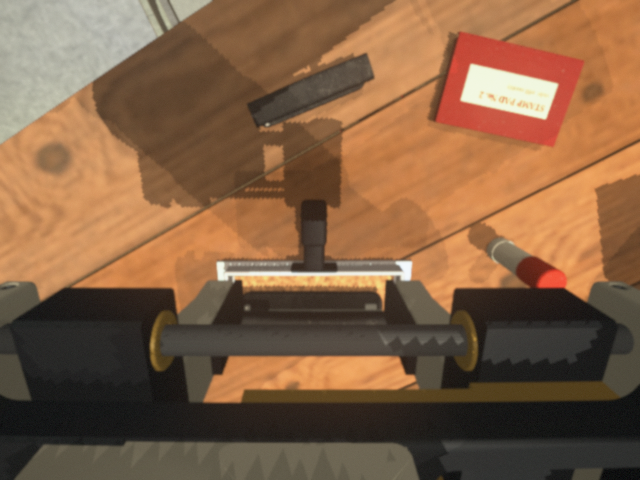

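The pull is at (314,235), centred and aligned with the fingers. Descend and grip.

```bash
python3 -m crank '[[[0,0,2,0],[0,0,4,0],[0,0,5.5,0],[0,0,6.5,0],[0,0,7,0],[0,0,7.1,0],[0,0,7.1,0]]]'; python3 -m crank '[[[0,0,0,0],[0,0,0,0],[0,0,0,0],[0,0,0,0],[0,0,0,0],[0,0,0,0],[0,0,0,0],[0,0,0,0]]]' 1 60
```

```text
t: 13.85
eef_pos: [0.4574, -0.1395, 0.0067]
ee_rot: [3.141, 0.001, 2.637]
force: [0.1, 0.1, -0.4]
width: 0.0701
gripper_force: 0.0
t: 14.85
eef_pos: [0.4568, -0.1395, 0.0061]
ee_rot: [-3.142, -0.0, 2.637]
force: [-0.7, 0.5, 0.3]
width: 0.0234
gripper_force: 60.0
```

```bash
python3 -m crank '[[[0,0,-0.4,0],[0,0,-0.8,0],[0,0,-1.2,0],[0,0,-1.2,0],[0,0,-1.2,0]]]'
python3 - <<'E'
from h import *
s=arm.get_state();T=pose(s); print(s['moment'],s['force'])
for n in('scene','wrist'):
    p,d=arm.grab_frame(n); W=cloud(n,d,T)
    Tt=np.array([.5436,-.1871]); 
    k=(np.hypot(W[...,0]-Tt[0],W[...,1]-Tt[1])<.12)&(W[...,2]>.07)
    P=W[k]&0 if 0 else W[k]
    k2=k&(p.max(-1)<90); Q=W[k2]; Q=Q[(Q[:,2]<.11)]
    A=np.c_[(Q[:,:2]-Tt)@T[:2,0],(Q[:,:2]-Tt)@T[:2,1]]
    print(n,len(Q),rect(Q),np.percentile(Q[:,2],[5,50,95]).round(4))
    cv2.imwrite(f'pics/{n}5.png',p[:,:,::-1])
p=cv2.imread('pics/scene5.png'); cv2.imwrite('pics/scene5c.png',cv2.resize(p[180:400,240:500],(780,660),interpolation=cv2.INTER_CUBIC)[:600])
E
```

```text
t: 15.48
eef_pos: [0.4566, -0.1395, 0.0361]
ee_rot: [3.141, 0.0, 2.636]
force: [-1.2, -0.1, -3.1]
width: 0.0236
gripper_force: 60.0
[0.10179153 0.09149521 0.02606101] [-1.18461961 -0.12938316 -3.05297208]
scene 380 (array([ 0.4943, -0.1674]), array([0.128, 0.148]), 1.089) [0.075  0.0865 0.091 ]
wrist 856 (array([ 0.4767, -0.1121]), array([0.036, 0.107]), 0.814) [0.0718 0.0819 0.1087]
```

View pics/scene5c.png

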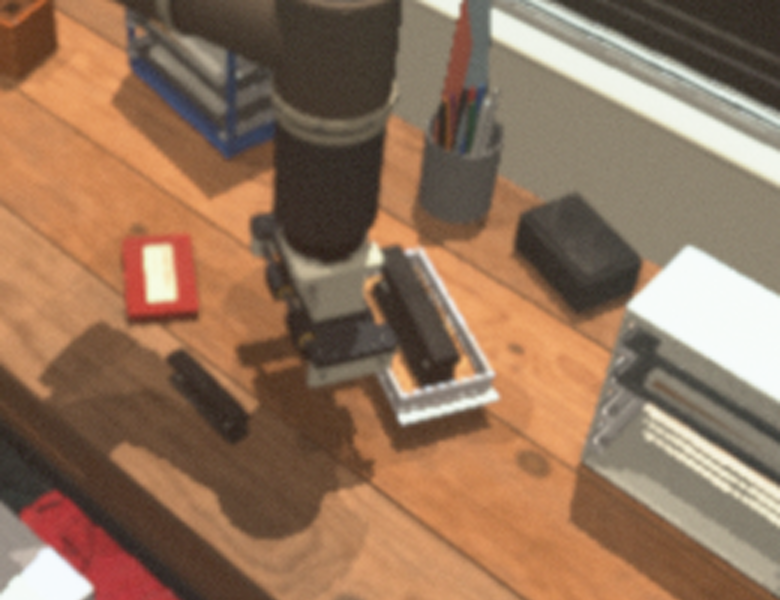

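The tray is lifted level with the stapler standing in it (scene crop, tray around (430,330)). Raise and turn it, then swing across.

```bash
python3 -m crank '[[[0,0,-0.6,0],[0,0,-1.4,0],[0,0,-2.2,0],[0,0,-3,0],[0,0,-3.7,0],[0,0,-4.3,0],[0,0,-4.7,0],[0,0,-4.8,0],[0,0,-4.8,0]]]'; python3 -m crank '[[[0.4,0.7,0,-0.4],[1.1,1.9,0,-1],[1.9,3.3,0,-1.6],[2.8,4.7,0,-2.2],[3.7,6.2,0,-2.8],[4.6,7.7,0,-3.3],[5.5,9.2,0,-3.6],[6.4,10.7,0,-3.7],[7.3,12.2,0,-3.7],[8.1,13.5,0,-3.7],[8.6,14.4,0,-3.7],[8.8,14.75,0,-3.7]]]'; python3 -m crank '[[[0,0,0,0],[0,0,0,0],[0,0,0,0]]]';  python3 - <<'E'
from h import *
s=arm.get_state();T=pose(s); print(s['force'],s['moment'])
for n in('scene','top','wrist'):
    p,d=arm.grab_frame(n); W=cloud(n,d,T); np.savez(f'pics/{n}6.npz',p=p,d=d,T=T); cv2.imwrite(f'pics/{n}6.png',p[:,:,::-1])
    L=(W-T[:3,3])@T[:3,:3]; L[...,0]+=.099 # tray coords: tool x - (pull front); tray centre -> 0
    k=(abs(L[...,0])<.06)&(abs(L[...,1])<.12)&(W[...,2]>.13)&(W[...,2]<.23)
    for nm,kk in(('all',k),('rim',k&(W[...,2]<.186)&(p.min(-1)>110)),('stap',k&(W[...,2]>.195)&(p.max(-1)<90)&(abs(L[...,0])<.035))):
        P=L[kk]
        if len(P)>30:
            print(n,nm,len(P),rect(P),np.linalg.lstsq(np.c_[P[:,:2],np.ones(len(P))],-P[:,2],rcond=None)[0].round(4))
E
```

```text
t: 16.7
eef_pos: [0.4566, -0.1394, 0.1557]
ee_rot: [-3.141, -0.001, 2.636]
force: [0.2, -0.2, -2.7]
width: 0.0236
gripper_force: 60.0
t: 18.2
eef_pos: [0.4425, 0.2907, 0.1554]
ee_rot: [-3.141, -0.001, 2.961]
force: [-0.3, 0.1, -2.6]
width: 0.0236
gripper_force: 60.0
t: 18.58
eef_pos: [0.4428, 0.2889, 0.1562]
ee_rot: [3.141, 0.0, 2.959]
force: [-0.5, 0.6, -2.7]
width: 0.0234
gripper_force: 60.0
[-0.47543805  0.57223895 -2.72767176] [ 0.09247874  0.03333137 -0.0446455 ]
scene all 1027 (array([ 0.003 , -0.0067]), array([0.1  , 0.197]), 1.567) [-0.0037  0.1595  0.0265]
scene rim 357 (array([ 0.0021, -0.0085]), array([0.098, 0.194]), 1.567) [-0.0298  0.0917  0.0115]
scene stap 298 (array([ 0.0012, -0.0061]), array([0.032, 0.156]), 1.569) [-0.1138  0.0252  0.0496]
top all 636 (array([-0.0011, -0.0191]), array([0.105, 0.172]), 1.565) [0.2133 0.2862 0.0387]
top rim 250 (array([-0.0022, -0.0196]), array([0.102, 0.175]), 1.601) [-0.0258  0.1118  0.0135]
top stap 179 (array([ 0.0007, -0.0277]), array([0.035, 0.109]), 1.567) [0.0006 0.0952 0.0538]
wrist all 649 (array([0.0537, 0.0002]), array([0.012, 0.045]), 1.57) [ 3.3223 -0.0085 -0.166 ]
wrist rim 86 (array([ 0.0496, -0.0001]), array([0.002, 0.044]), 1.557) [ 0.6783 -0.0013 -0.0365]
```

```bash
python3 -c "
import cv2,numpy as np
a=cv2.imread('pics/scene6.png')[120:320,200:400];b=cv2.imread('pics/top6.png')[130:330,190:390]
cv2.imwrite('pics/m6.png',cv2.resize(np.hstack([a,b]),(800,400),interpolation=cv2.INTER_CUBIC))"
```

```text
(no output)
```

View pics/m6.png

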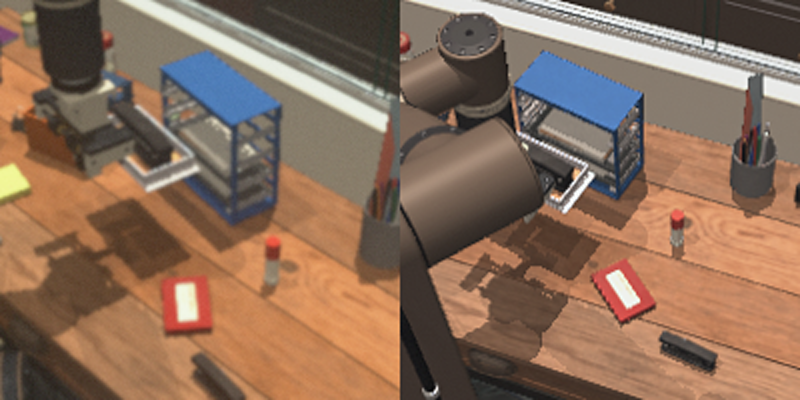

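Run:
```python
from h import *
for n in('scene','top'):
    z=np.load(f'pics/{n}6.npz'); p,d,T=z['p'],z['d'],z['T']; W=cloud(n,d,T); L=(W-T[:3,3])@T[:3,:3]; L[...,0]+=.099
    # end wall (-y world => which sign?) profile of tops per x bin
    for lo,hi in((.07,.095),(-.095,-.07)):
        o=[]
        for x in np.arange(-.05,.05,.02):
            k=(L[...,0]>x)&(L[...,0]<x+.02)&(L[...,1]>lo)&(L[...,1]<hi)&(W[...,2]>.14)&(W[...,2]<.19); o.append((int(k.sum()),round(float(np.percentile(W[k][:,2],85)),4)) if k.sum()>4 else None)
        print(n,lo,o)
    k=(abs(L[...,0])<.02)&(abs(L[...,1])<.07)&(W[...,2]>.2)&(W[...,2]<.23); print('stapler z',np.percentile(W[k][:,2],[10,50,90]).round(4))
    for y in(-.06,-.03,0,.03,.06):
        k2=k&(abs(L[...,1]-y)<.015)&(abs(L[...,0])<.012)
        if k2.sum()>5:print(y,np.median(W[k2][:,2]).round(4),np.polyfit(L[k2][:,0],W[k2][:,2],1).round(3))
    # organiser panel refit incl. near top
    h=p.astype(int);k=(np.hypot(W[...,0]-.695,W[...,1]-.245)<.16)&(abs(W[...,2]-.218)<.008)&(h[...,2]-h[...,0]>50); print('org',rect(W[k]))
```

```text
scene 0.07 [(7, 0.1763), None, (18, 0.1709), None, None]
scene -0.095 [(39, 0.1741), (46, 0.1743), (71, 0.1797), (52, 0.1743), (58, 0.1724)]
stapler z [0.2031 0.2066 0.2104]
-0.06 0.2054 [0.014 0.205]
-0.03 0.2076 [0.007 0.208]
0 0.2095 [-0.072  0.209]
0.03 0.2085 [-0.058  0.208]
0.06 0.2048 [-0.054  0.205]
org (array([0.6949, 0.2448]), array([0.106, 0.221]), 1.39)
top 0.07 [None, None, None, None, None]
top -0.095 [(37, 0.1737), (34, 0.1721), (48, 0.1779), (36, 0.1756), (42, 0.1748)]
stapler z [0.2021 0.2082 0.2141]
-0.06 0.2067 [-0.033  0.207]
-0.03 0.2082 [-0.07   0.208]
0 0.2104 [0.132 0.211]
org (array([0.6972, 0.2457]), array([0.108, 0.221]), 1.385)
```

Run:
```python
from h import *
a=-.182; R=np.array([[np.cos(a),-np.sin(a)],[np.sin(a),np.cos(a)]]); O=np.array([.6881,.2461])
for n in('scene','top'):
    z=np.load(f'pics/{n}6.npz'); p,d,T=z['p'],z['d'],z['T']; W=cloud(n,d,T); h=p.astype(int)
    G=np.dstack([(W[...,:2]-O)@R,W[...,2]]); print('TCP org',(T[:2,3]-O)@R)
    q=lambda k,i:np.percentile(G[k][:,i],[1,5,95,99]).round(4)
    pan=(abs(G[...,0])<.1)&(abs(G[...,1])<.15)&(abs(G[...,2]-.219)<.008)&(h[...,2]-h[...,0]>50)
    print(n,'panel x',q(pan,0),'y',q(pan,1))
    # per-x-bin min y of panel
    bins=lambda k,xs:[round(float(np.percentile(G[k&(abs(G[...,0]-x)<.008)][:,1],3)),4) if (k&(abs(G[...,0]-x)<.008)).sum()>5 else None for x in xs]
    print(' panel -y edge',bins(pan,[-.03,-.01,.01,.03,.05]))
    tr=(G[...,0]>-.22)&(G[...,0]<-.09)&(G[...,1]<-.05)&(G[...,1]>-.14)&(G[...,2]>.135)&(G[...,2]<.19)
    print(' tray -y edge',bins(tr,[-.19,-.17,-.15,-.13,-.11]),'x',q(tr,0))
```

```text
TCP org [-0.24903406 -0.00235961]
scene panel x [-0.0424 -0.0395  0.0522  0.0569] y [-0.1079 -0.1002  0.0951  0.1048]
 panel -y edge [-0.1034, -0.1041, -0.1013, -0.1058, -0.1042]
 tray -y edge [-0.1033, -0.1021, -0.1044, -0.1027, -0.1036] x [-0.2005 -0.1982 -0.1064 -0.1048]
TCP org [-0.24903406 -0.00235961]
top panel x [-0.0425 -0.0383  0.0531  0.0583] y [-0.1066 -0.0993  0.0969  0.107 ]
 panel -y edge [-0.1017, -0.1045, -0.1035, -0.1035, -0.1036]
 tray -y edge [-0.1001, -0.1014, -0.1024, -0.1015, -0.1034] x [-0.1985 -0.195  -0.1011 -0.0987]
```

```bash
python3 -m crank '[[[0,0.05,0.2,0],[0,0.1,0.5,0],[0,0.1,0.7,0],[-0.4,0.1,0.7,0],[-0.9,0.1,0.7,0],[-1.4,0.1,0.7,0],[-1.9,0.1,0.7,0],[-2.3,0.1,0.7,0],[-2.6,0.1,0.7,0],[-2.8,0.1,0.7,0],[-2.8,0.1,0.7,0]]]'
python3 - <<'E'
from h import *
s=arm.get_state();T=pose(s)
a=-.182; R=np.array([[np.cos(a),-np.sin(a)],[np.sin(a),np.cos(a)]]); O=np.array([.6881,.2461])
print('TCP org',(T[:2,3]-O)@R, s['moment'])
ims=[]
for n,(x,y) in(('scene',(250,130)),('top',(230,140))):
    p,d=arm.grab_frame(n); np.savez(f'pics/{n}7.npz',p=p,d=d,T=T); ims.append(cv2.resize(p[y:y+110,x:x+110,::-1],(400,400),interpolation=cv2.INTER_CUBIC))
cv2.imwrite('pics/m7.png',np.hstack(ims))
E
```

```text
t: 20.1
eef_pos: [0.5121, 0.2794, 0.1385]
ee_rot: [-3.142, -0.0, 2.959]
force: [-1.0, 0.4, -3.2]
width: 0.0236
gripper_force: 60.0
TCP org [-0.17907763  0.00087836] [0.06847438 0.13908343 0.01499366]
```

View pics/m7.png

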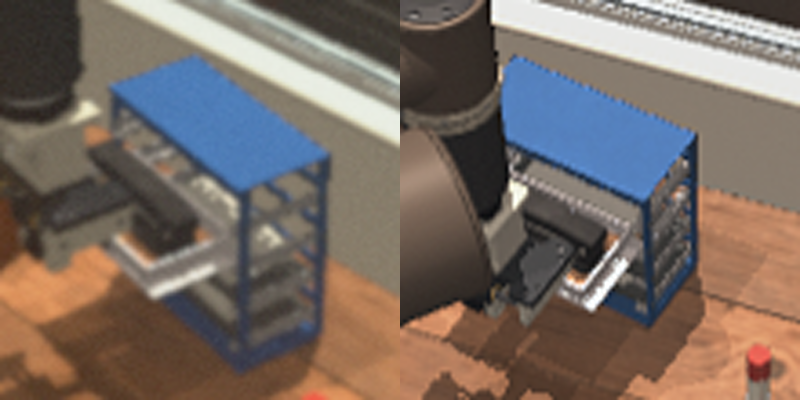

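The tray's rear edge has entered above the third runner pair with no contact force. Continue inwards.

```bash
python3 -m crank '[[[-0.4,0,0,0],[-0.8,0,0,0],[-1.2,0,0,0],[-1.6,0,0,0],[-2,0,0,0],[-2.3,0,0,0],[-2.6,0,0,0],[-2.8,0,0,0],[-2.8,0,0,0]]]'
python3 - <<'E'
from h import *
s=arm.get_state();T=pose(s)
a=-.182; R=np.array([[np.cos(a),-np.sin(a)],[np.sin(a),np.cos(a)]]); O=np.array([.6881,.2461])
print('TCP org',(T[:2,3]-O)@R,s['force'], s['moment'])
E
```

```text
t: 21.32
eef_pos: [0.581, 0.2667, 0.1384]
ee_rot: [-3.142, -0.0, 2.959]
force: [-0.5, 0.1, -2.2]
width: 0.0234
gripper_force: 60.0
TCP org [-0.10902509  0.00087413] [-0.45075528  0.08156076 -2.20017803] [0.10092919 0.10340613 0.03404182]
```

Now lower the tray onto the ledges, gently.

```bash
python3 -m crank '[[[0,0,0.1,0],[0,0,0.2,0],[0,0,0.24,0],[0,0,0.28,0],[0,0,0.28,0],[0,0,0.28,0]]]'; python3 -m crank '[[[-0.1,0,0,0],[-0.2,0,0,0],[-0.3,0,0,0],[-0.4,0,0,0],[-0.45,0,0,0],[-0.45,0,0,0],[-0.45,0,0,0]]]'
python3 - <<'E'
from h import *
s=arm.get_state();T=pose(s)
a=-.182; R=np.array([[np.cos(a),-np.sin(a)],[np.sin(a),np.cos(a)]]); O=np.array([.6881,.2461])
print('TCP org',(T[:2,3]-O)@R,s['force'], s['moment'])
E
```

```text
t: 22.08
eef_pos: [0.5809, 0.2668, 0.1317]
ee_rot: [3.141, 0.0, 2.96]
force: [-1.4, -0.6, -2.5]
width: 0.0237
gripper_force: 60.0
t: 22.95
eef_pos: [0.592, 0.2647, 0.1316]
ee_rot: [3.142, 0.0, 2.959]
force: [0.2, 0.1, -1.5]
width: 0.0238
gripper_force: 60.0
TCP org [-0.09787734  0.0009288 ] [ 0.20029137  0.13221608 -1.46795452] [ 0.04096832 -0.1904959  -0.04994087]
```

```bash
python3 -m crank '[[[-0.06,0,0.04,0],[-0.12,0,0.04,0],[-0.18,0,0.04,0],[-0.18,0,0.04,0],[-0.18,0,0.04,0]]]'
python3 - <<'E'
from h import *
s=arm.get_state();T=pose(s)
a=-.182; R=np.array([[np.cos(a),-np.sin(a)],[np.sin(a),np.cos(a)]]); O=np.array([.6881,.2461])
print('TCP org',(T[:2,3]-O)@R,s['force'], s['moment'])
for n in('scene','top'):
    p,d=arm.grab_frame(n); W=cloud(n,d); G=np.dstack([(W[...,:2]-O)@R,W[...,2]])
    k=(p.max(-1)<80)&(abs(G[...,0])<.045)&(abs(G[...,1])<.085)&(G[...,2]>.172)&(G[...,2]<.195); P=G[k]
    if len(P)>10: print(n,len(P),rect(P),np.percentile(P[:,2],[5,50,95]).round(3))
E
```

```text
t: 23.58
eef_pos: [0.5963, 0.2641, 0.1309]
ee_rot: [3.141, 0.0, 2.96]
force: [-5.5, 0.5, 4.5]
width: 0.0236
gripper_force: 60.0
TCP org [-0.09353165  0.00108421] [-5.47763149  0.52610289  4.48288672] [0.35894155 1.57654788 0.02443005]
scene 25 (array([ 0.0064, -0.0745]), array([0.016, 0.026]), 3.09) [0.173 0.178 0.182]
```

The tray is against the rear stop (5.5 N) and resting on the ledges. Release, back straight out and look.

```bash
python3 -m crank '[[[0.03,0,-0.04,0],[0.03,0,-0.08,0],[0.03,0,-0.08,0],[0.03,0,-0.08,0],[0.03,0,-0.08,0],[0.03,0,-0.08,0],[0.03,0,-0.08,0],[0.03,0,-0.08,0]]]' 0.4 30; python3 -m crank '[[[0.5,0,-0.08,0],[1.2,0,-0.08,0],[2.2,0,-0.08,0],[3.2,0,-0.5,0],[4.2,0,-2,0],[5,0,-2.5,0],[5,0,-2.5,0],[5,0,-2.5,0]]]'
python3 - <<'E'
from h import *
T=pose()
a=-.182; R=np.array([[np.cos(a),-np.sin(a)],[np.sin(a),np.cos(a)]]); O=np.array([.6881,.2461]);ims=[]
for n,(x,y) in(('scene',(265,130)),('top',(230,140)),('wrist',(0,0))):
    p,d=arm.grab_frame(n); W=cloud(n,d,T); G=np.dstack([(W[...,:2]-O)@R,W[...,2]])
    k=(p.max(-1)<80)&(G[...,0]<-.06)&(G[...,0]>-.13)&(abs(G[...,1])<.03)&(G[...,2]>.12)&(G[...,2]<.17); P=G[k]
    if len(P)>10: print(n,'pull',len(P),rect(P),P.min(0).round(4),P.max(0).round(4),np.polyfit(P[:,0],P[:,2],1).round(3))
    for nm,y0,y1 in(('R',-.1,-.05),('M',-.05,.05),('L',.05,.1)):
        k=(p.min(-1)>90)&(G[...,0]<-.03)&(G[...,0]>-.07)&(G[...,1]>y0)&(G[...,1]<y1)&(G[...,2]>.115)&(G[...,2]<.16); P=G[k]
        if len(P)>5: print(' front',nm,len(P),np.percentile(P[:,0],[3,50]).round(4),np.percentile(P[:,2],[5,95]).round(4))
    c=p[:,:,::-1] if n=='wrist' else p[y:y+110,x:x+110,::-1]
    ims.append(cv2.resize(c,(400,400),interpolation=cv2.INTER_CUBIC))
cv2.imwrite('pics/m8.png',np.hstack(ims[:2]));cv2.imwrite('pics/w8.png',p[:,:,::-1])
E
```

```text
t: 24.68
eef_pos: [0.5956, 0.2641, 0.1325]
ee_rot: [3.142, -0.0, 2.959]
force: [0.2, -0.5, -0.1]
width: 0.0526
gripper_force: 0.0
t: 25.68
eef_pos: [0.4721, 0.2866, 0.1945]
ee_rot: [-3.141, -0.0, 2.96]
force: [-0.1, -0.1, -0.5]
width: 0.0526
gripper_force: 0.0
scene pull 99 (array([-0.0881, -0.0054]), array([0.028, 0.05 ]), 0.363) [-0.1133 -0.0158  0.1386] [-0.0606  0.0133  0.162 ] [-0.044  0.148]
 front R 73 [-0.0451 -0.0411] [0.1242 0.151 ]
 front M 58 [-0.0458 -0.0422] [0.1263 0.1512]
 front L 50 [-0.0462 -0.042 ] [0.1263 0.1502]
top pull 41 (array([-0.0754,  0.0022]), array([0.025, 0.03 ]), 1.995) [-0.093  -0.0146  0.1408] [-0.0601  0.0113  0.1668] [-0.085  0.149]
 front R 60 [-0.0447 -0.0374] [0.1258 0.1526]
 front M 72 [-0.0458 -0.0385] [0.1243 0.1565]
 front L 32 [-0.043  -0.0384] [0.1255 0.1534]
```

View pics/m8.png

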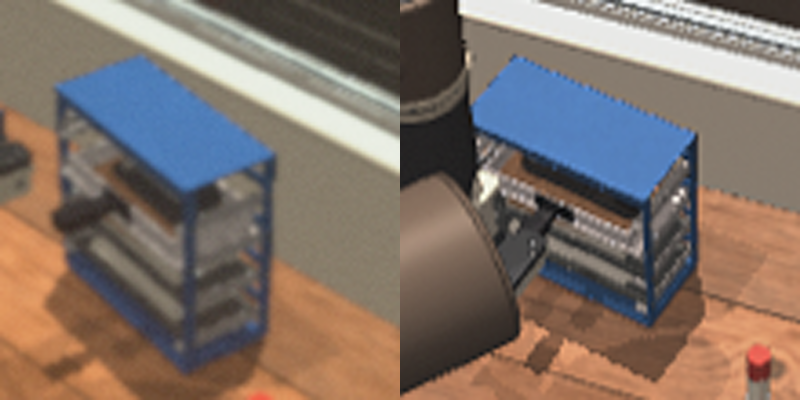

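The tray sits home and straight on the third runners with the stapler upright and the pull at the front. The front rim height is even from left to right, at 0.150–0.151 m. The gripper is clear.

```bash
python3 -c "
from station import arm
print(arm.job_done())"
```

```text
the job is handed in; nothing more can be done
None
```

I laid the larger stapler upright in the tray, slid the tray fully home on the blue left-hand organiser's third runners with its pull to the front, and handed the job in; no verdict was shown.

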